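# Rehang the wagon caddy on the other catch hook

## Task

The little tray caddy with the goods wagon in it hangs on one of the two hook posts of the model railway table; take it by its top grip rung, lift it out past the spring catch and hang it on the other, empty post, pressing it gently down past that hook's spring catch until it sits fully home on the bottom of the hook before you let go (do not let it drop in). Keep it level and in the air all the way (never set it down), with the wagon standing in it; never push or pull hard on the hooks (25 N at most), and leave the other things on the table alone. In the end it hangs there free of the hand.

Things in the scene. Friction and masses are not known exactly. Their poses are not given: they have to be found in the camera images.
- post_a: Hook post on which the caddy hangs at the start, fixed: wooden base 170 x 110 x 12 mm (x = -50 to 120) and a wooden post 26 x 30 mm, 237 mm tall, axis at x = +90 mm, carrying a steel twin-rod hook (see hook_a, catch_a). Origin: on the table, straight below the hook's seat. +z up; the hook points to -x and opens upwards.
- hook_a (a point): Axis of a bar hung in post_a's hook, 190 mm above post_a's origin. The hook: two 7 mm rods at y = -28 and +28 mm, each bent to a U 13 mm wide inside (x = -6.5 to 6.5), open at the top; its front limb rises straight to 22 mm above this point, then flares forward to end 38 mm above it, at x = -24 mm. To pass in front, lift the bar 45 mm or more, then go to -x.
- catch_a (a point): Centre of the spring catch of post_a, 10 mm above hook_a and 8.5 mm behind (+x): a steel roller 16 mm in diameter, 22 mm wide, between the rods, that juts into the U over the hung bar. It is sprung, yields backwards (+x) by about 3 mm and springs out again. Pushing or pulling a bar past it takes about 5 to 12 N.
- post_b: The empty hook post, fixed, make, sizes, axes, origin and catch as post_a, but its hook is clamped up to 22 mm lower or higher (axis of a hung bar 168 to 212 mm above the table); unmeasured, so feel for it: pressing down, the push rises as the bar meets the catch about 20 mm above its seat, eases once past it, then comes the hard stop of the seat. Does not shift under load.
- seat_b (a joint): Brass spring pad in the bottom of post_b's hook, between the rods: how far it is pressed down, in m. 0 = up (empty), 0.004 = fully down, bar on the bottom of the U; about 1.2 N presses it, the caddy's weight is enough. It starts to move when the bar is 4 mm above its seat, so only with the bar below the catch.
- caddy: Rigid hanging caddy, 0.25 to 0.5 kg: open plywood tray 90 (x) x 130 (y) x 26 mm, 5 mm walls and floor, and two upright 8 mm steel rods at y = -61 and +61 mm joined like a ladder by two rungs along y (caddy_bar, caddy_grip). Origin: centre of the tray's underside, +z up. Starts hung on post_a, axes along post_a's; it can swing about its bar.
- caddy_bar (a point): Middle of the caddy's lower rung, 130 mm above its origin: a round steel bar of 10 mm diameter along y, which hangs in the hook.
- caddy_grip (a point): Middle of the caddy's upper rung, 208 mm above its origin: the dark wooden grip, 12 mm thick (x), 16 mm high, free for 110 mm along y between the rods. Grip it across its thickness, from above.
- wagon: Small low open goods wagon, 90 (y) x 32 x 24 mm, about 0.07 kg, standing loose on its wheels in the caddy's tray. Origin: centre of its underside, +z up. It rides along.
- spare_wagon: Spare goods wagon of the same make, 90 x 32 x 24 mm; loose bystander on the table, to be left alone. Origin: centre of its underside.
- house: Model brick house on a 100 x 120 mm green plate, 95 mm tall; loose bystander on the table, to be left alone. Origin: centre of its underside.
- tree: Model conifer, 48 mm across, 86 mm tall; loose bystander on the table, to be left alone. Origin: centre of its underside.
- paint_jar: Little paint jar, 40 mm across, 50 mm tall; loose bystander on the table, to be left alone. Origin: centre of its underside.
- mug: White mug, 80 mm across, 90 mm tall; loose bystander on the table, to be left alone. Origin: centre of its underside.
- screwdriver: Screwdriver, 160 mm long, lying on the table; loose bystander, to be left alone.
- water_tower: Model water tower on a 65 mm square foot, 118 mm tall; loose bystander on the table, to be left alone. Origin: centre of its underside.

How it is judged (in metres and radians):
On the way, in this order (a step that is already met when the one before it is completed fails the run):
1. the caddy is lifted out of the first hook, held clear of both posts (contact force between caddy and the fingers above 1 N and contact force between caddy and post_a below 0.05 N and contact force between caddy and post_b below 0.05 N and z of caddy in the frame of post_a above 0.09 m), for 0.2 s.
2. still held, its bar is pressed past the catch and down on the bottom of the other hook (value of joint seat_b above 0.0025 m and horizontal distance between caddy and post_b below 0.03 m and contact force between caddy and post_b above 1 N and angle between caddy's own z axis and vertical below 0.15 rad and contact force between caddy and the fingers above 1 N), for 0.2 s.
At the end, for the whole second after the job is handed in: Caddy released and still on post_b (under 0.03 m/s, 0.3 rad/s), within 30 mm of its origin seen from above, seat_b over 2.5 mm, hook load over 1 N, level within 0.15 rad; wagon upright (0.25 rad) in the tray, within 60 mm of the caddy's origin in plan and less than 20 mm above it (value of joint seat_b above 0.0025 m and horizontal distance between caddy and post_b below 0.03 m and contact force between caddy and post_b above 1 N and angle between caddy's own z axis and vertical below 0.15 rad and angle between wagon's own z axis and vertical below 0.25 rad and horizontal distance between wagon and caddy below 0.06 m and z of wagon in the frame of caddy below 0.02 m and linear speed of caddy below 0.03 m/s and angular speed of caddy below 0.3 rad/s and contact force between caddy and the fingers below 0.05 N); the robot touches nothing.
It fails at once if the caddy or the robot pushes or pulls on a hook post with more than 25 N (contact force between any of caddy, the arm, the fingers and post_a above 25 N or contact force between any of caddy, the arm, the fingers and post_b above 25 N).
It fails at once if the caddy tilts more than 0.26 rad (15 degrees) (angle between caddy's own z axis and vertical above 0.26 rad).
It fails at once if the caddy is set down or dropped (underside lower than 25 mm above the table) (height (world z) of caddy below 0.025 m).
It fails at once if the wagon leaves the tray (distance between wagon and caddy above 0.08 m or angle between wagon's own z axis and vertical above 0.8 rad).
It fails at once if a bystander is moved by more than 30 mm (distance of any of spare_wagon, house, tree, paint_jar, mug, screwdriver, water_tower from where it was at the start of the episode above 0.03 m).
It also fails if it takes over 61 s, if anything falls off the work surface, if the arm or the gripper's body presses on something with over 40 N, if the wrist force passes 120 N, or if a joint passes its speed limit or range.

## Robot

A 6-joint arm with a two-finger parallel gripper is mounted at the origin on the work surface. World frame = base frame: x ahead of the robot, y to its left, z up, the work surface at z = 0. Lengths are in mm, angles in rad, forces in N, time in s.
With the tool pointing down it reaches from about 250 to 775 mm from the base axis. Payload 8.9 kg.
Tool frame: the origin (TCP) lies midway between the tips of the shut fingers; the grasp point (between the pads) lies arm.tcp_to_grasp behind it (arm.tcp_to_grasp is the distance from the TCP to the grasp point, in mm); z points along the fingers, y is the line along which they close (so a half turn about z gives the same grasp; the last joint's range is limited). The gripper opens to 85 mm and grips with 20 to 120 N. Pads are 22 mm wide; open, the fingers measure 114 mm over their backs; the gripper's body (76 mm by 85 mm) begins 54 mm behind the grasp point. The pads swing forward as they close: fully open they stand 13 mm farther back than shut.
Start: joints at [-1.316, 0.291, -0.153, 1.127, 0, 1.431], TCP at [201.444, -484.813, 231.305] pointing down, gripper open.
Joint ranges: [-2.52, 2.52], [-0.91, 1.74], [-1.3, 1.37], [-1.96, 2.02], [-1.52, 1.47], [-3.14, 3.14]. Speed limits (rad/s): [2.22, 2.22, 2.79, 3.14, 3.14, 3.14].

## Interface

Orientations are given as a unit quaternion [w, x, y, z].
In Python, from bench import arm gives the robot as it stands. The module is installed in compiled form; this text tells all that it offers.
- The arm moves only by the tool move_arm, never from a script. Its argument "plan" is one flat list of numbers, 7 for each row, row after row: the shift along the tool's x, y, z in m, then the turn, a rotation vector about the tool's x, y, z in rad, then the finger opening in m, from 0 to 0.0854. In form: [tx, ty, tz, wx, wy, wz, grip, tx, ty, tz, wx, wy, wz, grip, ...]. A call has 1 to 20 rows; each row shifts and turns the commanded pose from where the row before left it, along the tool's axes as they then stand; what a row does not reach is not made up. A row lasts 1/10 s, in which the tool goes at most 50 mm and 8.59 degrees, less where a joint would pass 70% of its speed; a pose out of reach is approached as far as the arm can. A call with a gripper value outside its range is refused whole. The fingers move at their own pace and stop on an object; "force" is the grip in N (left out, the last holds). Time passes only in rows, so rows that do not move let the fingers close. It gives the time, the measured TCP pose, the force, the opening and the grip force at its end, in the units of the state.
- arm.get_state(): the state, without advancing time (a new reading comes with each control period).
- arm.get_image(name): name is "side" or "top" or "wrist"; returns (picture, depth): 384x512x3 uint8, blue, green, red; 384x512 float32, mm along the optical axis (not along the pixel's ray), 0 where there is no reading.
- arm.get_calibration(name): a dict with "camera_matrix" (3x3 intrinsics, pixels), "rvec" (rotation vector, rad) and "tvec" (3), from world to camera coordinates, as OpenCV has them. Camera axes: x right, y down, z forward; pixel columns grow to the right and rows downward; lengths in mm; the calibration is good to about 2 mm. A picture is of the moment at which its call begins: read the wrist's pose just before it. get_calibration takes no time and is no camera call; for the wrist camera it gives the pose at the moment of the call.
- arm.sign_off(): hands the job in; it is judged then, once.
The state is a dict: "time": time; "joints": joint angles; "qvel": joint speeds; "joint_efforts": joint torques, N m; "position": TCP position; "eef_rot": TCP orientation; "contact_force": force on the tool from outside, world axes, zero at the start; "moment": the same for the moment, N m; "gripper_width": opening from 0.0 (shut) to 1.0 (fully open); "grip_force": force on a finger pad.
Only numpy, scipy, OpenCV 4.12 (cv2) and the standard library are available. Lean on these libraries where they do the work, as an engineer would, in place of code of your own. Each camera call takes 0.05 s, during which the arm holds its last target. There are 200 camera calls.

## Working session

There is one attempt and no reset: what is moved stays moved. The work goes in short steps, Python scripts to look and compute and a tool call to move; the robot and the scene stay as the last step left them, time stands still between calls to the robot, and variables do not carry over. Pictures are saved under pics/ and viewed, at most 10 in all, crops included, and the job is handed in when it is done.

Besides the shell and the picture viewer there is one more tool, called as name(argument=value, ...) on one line, values as JSON. move_arm: Moves the arm, as the interface text tells. Its arguments: {"type":"object","properties":{"plan":{"type":"array"},"force":{"type":"number"}},"required":["plan"]}

```bash
mkdir -p pics
python3 - <<'E'
from bench import arm
import cv2,numpy as np
s=arm.get_state();print(s, arm.tcp_to_grasp)
for n in("side","top"):
    im,d=arm.get_image(n);cv2.imwrite(f"pics/{n}0.png",im);np.save(f"{n}_d.npy",d)
    c=arm.get_calibration(n);R=cv2.Rodrigues(np.array(c["rvec"]))[0];print(n,c["camera_matrix"],-R.T@np.array(c["tvec"]).ravel(),R)
E
```

```text
{'time': 0.0, 'joints': array([-1.31630543e+00,  2.91281613e-01, -1.54160277e-01,  1.12673758e+00,
        2.58650553e-05,  1.43151939e+00]), 'qvel': array([ 0.00258628,  0.00068103, -0.00017983, -0.00074842, -0.0010166 ,
       -0.00075506]), 'joint_efforts': array([-4.86592617e-03, -5.37137783e+01,  3.31374371e+01,  1.58521836e-02,
       -3.90946288e-04,  2.85749664e-06]), 'position': array([ 201.32931422, -484.34999451,  230.71897163]), 'eef_rot': array([-6.91168148e-04,  9.80680656e-01,  1.95614349e-01, -2.69061987e-05]), 'contact_force': array([ 0.76656142,  0.83471865, -0.19502549]), 'moment': array([-0.01288011, -0.01400535, -0.02710949]), 'grip_force': 0.0, 'gripper_width': 1.0004559565618243} 18.700000000000003
side [[408.24479682   0.         256.07390579]
 [  0.         408.24479682 193.63436838]
 [  0.           0.           1.        ]] [-97.09552396 711.69376897 806.03502317] [[-0.75196815 -0.65912624 -0.00982344]
 [-0.35151822  0.41354915 -0.83988811]
 [ 0.55765477 -0.628116   -0.54267067]]
top [[422.56210249   0.         251.7530835 ]
 [  0.         422.56210249 195.66411085]
 [  0.           0.           1.        ]] [ 457.32695753  -11.40086039 1703.43270166] [[-5.89219414e-03 -9.99982597e-01  2.97558156e-04]
 [-9.98596569e-01  5.86836498e-03 -5.26351028e-02]
 [ 5.26324406e-02 -6.07276798e-04 -9.98613768e-01]]
```

View pics/side0.png

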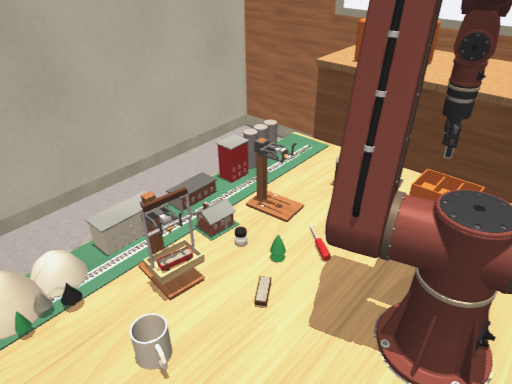

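View pics/top0.png

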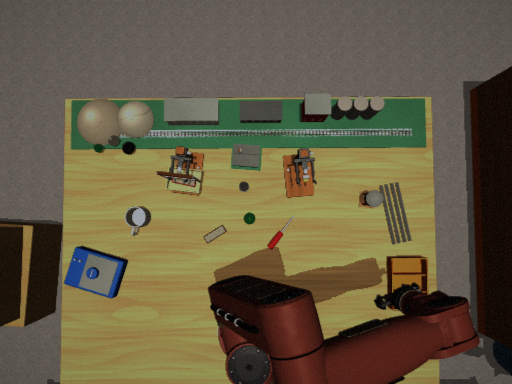

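```bash
cat > h.py <<'E'
import cv2,numpy as np
from bench import arm
def cloud(d,c):
    K=np.array(c["camera_matrix"]);R=cv2.Rodrigues(np.array(c["rvec"]))[0];t=np.array(c["tvec"]).ravel()
    v,u=np.mgrid[:d.shape[0],:d.shape[1]]
    p=np.stack([(u-K[0,2])/K[0,0]*d,(v-K[1,2])/K[1,1]*d,d],-1)
    return (p-t)@R
E
python3 - <<'E'
from h import *
t=cv2.imread("pics/top0.png");s=cv2.imread("pics/side0.png")
r=lambda im,y0,y1,x0,x1,f:cv2.resize(im[y0:y1,x0:x1],None,fx=f,fy=f,interpolation=cv2.INTER_CUBIC)
A=r(t,140,205,150,225,5);B=r(t,140,205,265,340,5)
m=np.hstack([A,B]);C=np.hstack([r(s,180,300,130,220,2.6)[:260],r(s,130,220,235,320,2.9)[:260,:]]) 
cv2.imwrite("pics/m.png",m)
for n in("top",):
    P=cloud(np.load(n+"_d.npy"),arm.get_calibration(n))
    hsv=cv2.cvtColor(t,cv2.COLOR_BGR2HSV)
    for nm,(x0,x1) in dict(A=(150,215),B=(270,325)).items():
        sub=P[140:205,x0:x1];hs=hsv[140:205,x0:x1]
        z=sub[...,2]
        M=(z>7)&(z<20)&(sub[...,0]<660)&(hs[...,0]<16)&(hs[...,1]>110)
        q=sub[M];print(nm,M.sum(),hs[M].mean(0))
        print(q.min(0),q.max(0),cv2.minAreaRect(q[:,:2].astype(np.float32)))
        for lo,hi in((225,300),(150,225),(80,150),(30,80)):
            M=(z>lo)&(z<hi);q=sub[M]
            if len(q):print(lo,hi,len(q),q.mean(0),q.min(0),q.max(0),cv2.minAreaRect(q[:,:2].astype(np.float32)))
E
```

```text
A 47 [ 13.31914894 176.34042553 129.34042553]
[554.10230898 190.72056955   7.2150715 ] [659.90154968 306.92873537  19.14378377] ((611.1836547851562, 248.9664306640625), (104.83952331542969, 108.09056854248047), 83.31500244140625)
225 300 221 [635.46299544 245.66493772 261.62431656] [581.0193867  186.53279117 225.56558299] [710.10825216 314.39438314 286.9800137 ] ((634.2955932617188, 232.0995330810547), (116.13893127441406, 129.45318603515625), 56.08060073852539)
150 225 359 [650.00469459 242.24686983 201.42403446] [584.70636407 186.90922463 154.81534061] [714.44357887 312.3529012  224.75191353] ((644.7601318359375, 258.3395080566406), (130.1647491455078, 120.1304931640625), 12.662127494812012)
80 150 269 [603.3808785  245.80878994  89.22436382] [557.45467545 181.96985111  80.24022365] [700.74112982 320.814739   145.34555952] ((632.61962890625, 248.04971313476562), (131.72006225585938, 140.93560791015625), 83.06668853759766)
30 80 340 [603.68259452 246.22050554  65.90607955] [555.16653837 183.50664363  33.10201556] [704.53628199 315.87788823  79.8979469 ] ((634.1974487304688, 245.3747
[... 591 characters left out ...]
123625   215.74372712] [ 579.45435067 -232.21514767  157.59488308] [ 697.11164552 -158.46460629  224.93420658] ((637.8477172851562, -194.82650756835938), (73.61043548583984, 117.66654205322266), 88.85771942138672)
80 150 9 [ 686.17176725 -180.84717068  116.79273154] [ 671.96558866 -199.49475532   80.54168785] [ 693.59672755 -177.67211608  143.65640429] ((679.6869506835938, -185.51641845703125), (30.726770401000977, 8.713308334350586), 45.25245666503906)
30 80 9 [ 675.99169865 -188.71738537   57.03716393] [ 670.51682684 -203.04069295   32.08316944] [ 693.12369112 -177.6597524    79.80919301] ((676.7428588867188, -185.4872589111328), (32.95209503173828, 15.250207901000977), 50.375205993652344)
```

View pics/m.png

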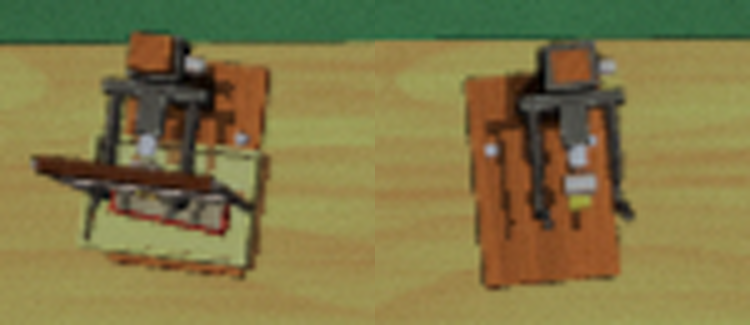

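move_arm(plan=[0,0,-0.027,0,0,-0.15,0.085,0,0,-0.027,0,0,-0.15,0.085,0,0,-0.027,0,0,-0.15,0.085,0,0,-0.027,0,0,-0.15,0.085,0,0,-0.027,0,0,-0.15,0.085,0,0,-0.027,0,0,-0.15,0.085,0,0,-0.027,0,0,-0.15,0.085])

```text
time: 0.8
position: [201.4, -484.5, 421.2]
eef_rot: [-0.0, 0.748, 0.663, 0.0]
contact_force: [-0.5, -0.4, -0.2]
gripper_width: 0.994
grip_force: 0.0
```

move_arm(plan=[0.03,0.017,0,0,0,0,0.085,0.045,0.017,0,0,0,0,0.085,0.045,0.017,0,0,0,0,0.085,0.045,0.017,0,0,0,0,0.085,0.045,0.017,0,0,0,0,0.085,0.045,0.017,0,0,0,0,0.085,0.045,0.017,0,0,0,0,0.085,0.045,0.017,0,0,0,0,0.085,0.045,0.017,0,0,0,0,0.085,0.045,0.017,0,0,0,0,0.085,0.045,0.017,0,0,0,0,0.085,0.045,0.017,0,0,0,0,0.085,0.045,0.017,0,0,0,0,0.085,0.045,0.017,0,0,0,0,0.085,0.045,0.017,0,0,0,0,0.085,0.03,0.017,0,0,0,0,0.085,0,0,0,0,0,0,0.085])

```text
time: 2.5
position: [559.9, 168.5, 417.9]
eef_rot: [-0.001, 0.749, 0.662, -0.001]
contact_force: [-0.4, -0.1, 0.2]
gripper_width: 0.994
grip_force: 0.0
```

Run:
```python
from h import *
c=arm.get_calibration("wrist");im,d=arm.get_image("wrist");cv2.imwrite("pics/w1.png",im);np.save("w1.npy",d)
R=cv2.Rodrigues(np.array(c["rvec"]))[0];print(-R.T@np.array(c["tvec"]).ravel(),R,c["camera_matrix"],arm.get_state()["position"])
np.save("w1P.npy",cloud(d,c))
```

```text
[568.90047387 233.13677731 560.13286011] [[ 0.99237868 -0.12319808 -0.00260667]
 [-0.11838094 -0.9590223   0.25741441]
 [-0.03421281 -0.25514399 -0.96629759]] [[332.96930418   0.         256.6288913 ]
 [  0.         332.96930418 188.5045242 ]
 [  0.           0.           1.        ]] [559.12313896 166.78885815 418.58197334]
```

View pics/w1.png

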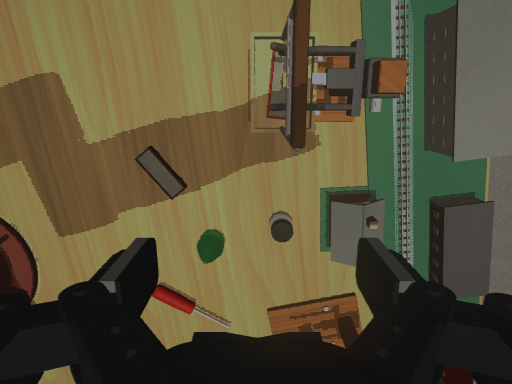

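Run:
```python
from h import *
P=np.load("w1P.npy");im=cv2.imread("pics/w1.png")
def rect(M,n):
    M=cv2.morphologyEx(M.astype(np.uint8),cv2.MORPH_OPEN,np.ones((3,3)));q=P[M>0]
    print(n,len(q),q.mean(0).round(1),q.min(0).round(1),q.max(0).round(1),cv2.minAreaRect(q[:,:2].astype(np.float32)))
    return q
z=P[...,2];reg=np.zeros(z.shape,bool);reg[:160,240:420]=1
q=rect(reg&(z>255)&(z<290)&(np.indices(z.shape)[1]<330),"grip")
c=q[:,:2].mean(0);u=np.linalg.svd(q[:,:2]-c)[2][0];print("grip dir yaw of normal",np.degrees(np.arctan2(-u[0],u[1])) )
q=q[q[:,2]>262];print(np.percentile(q,[2,10,50,90,98],axis=0))
q=rect(reg&(z>225)&(z<260)&(np.indices(z.shape)[1]>360),"posttop")
q=rect(reg&(z>70)&(z<100)&(np.indices(z.shape)[1]<320),"tray")
q=rect(reg&(z>5)&(z<25)&(np.indices(z.shape)[1]>312),"base")
# hook rods
q=rect(reg&(z>200)&(z<226)&(np.indices(z.shape)[1]>308)&(np.indices(z.shape)[1]<365),"rods")
```

```text
grip 2393 [605.  248.9 274.5] [592.5 185.6 261. ] [617.5 305.2 278.4] ((605.1697998046875, 245.10360717773438), (119.71659088134766, 12.34672737121582), 83.02349853515625)
grip dir yaw of normal 172.9467088453514
[[594.36015485 191.14236932 264.63064902]
 [597.52585054 201.83663823 273.0996481 ]
 [605.02736894 250.25503165 275.20558525]
 [612.34319939 292.99810161 276.26230944]
 [615.65864421 300.96154291 276.8318566 ]]
posttop 1070 [693.3 239.  235.9] [680.2 222.6 225.3] [709.  254.9 239. ] ((694.7467041015625, 238.86834716796875), (30.115121841430664, 26.06828498840332), 83.03955841064453)
tray 1979 [600.  253.9  85.5] [554.6 181.1  70. ] [658.4 319.7  97.4] ((606.1268310546875, 250.48117065429688), (129.0819854736328, 90.21360778808594), 82.78308868408203)
base 1172 [685.4 231.9  11.8] [656.8 181.4   8.3] [718.9 286.1  18.1] ((693.008544921875, 233.92919921875), (98.57611846923828, 63.17283630371094), 82.95103454589844)
rods 2062 [657.4 244.2 203.3] [621.4 205.2 200. ] [681.3 278.5 210.2] ((651.8526000976562, 244.38108825683594), (74.0521469116211, 54.588680267333984), 83.40898132324219)
```

move_arm(plan=[0.04,0.018,0,0,0,0,0.085,0.04,0.018,0,0,0,0,0.085,0.008,0,0.03,0,0,0,0.085,0,0,0.03,0,0,0,0.085,0,0,0.03,0,0,0,0.085,0,0,0.02,0,0,0,0.085,0,0,0,0,0,0,0.085,0,0,0,0,0,0,0.085])

```text
time: 3.35
position: [605.4, 247.1, 311.3]
eef_rot: [0.0, 0.751, 0.661, 0.0]
contact_force: [-0.2, 0.1, -0.0]
gripper_width: 0.994
grip_force: 0.0
```

Run:
```python
from h import *
for i in range(3):
    c=arm.get_calibration("wrist");s=arm.get_state();im,d=arm.get_image("wrist");print(s["position"],s["eef_rot"],s["contact_force"])
cv2.imwrite("pics/w2.png",im);P=cloud(d,c);z=P[...,2]
M=cv2.morphologyEx(((z>262)&(z<282)).astype(np.uint8),cv2.MORPH_OPEN,np.ones((3,3)))
n,l,st,ce=cv2.connectedComponentsWithStats(M)
for i in range(1,n):
    if st[i,4]>300:
        q=P[l==i];print(st[i],q.mean(0),q.min(0),q.max(0),cv2.minAreaRect(q[:,:2].astype(np.float32)))
```

```text
[605.36019597 247.06333973 311.34144115] [1.13887171e-04 7.50824422e-01 6.60501830e-01 8.29423412e-05] [-0.20482215  0.14272999 -0.02598737]
[605.83928313 247.33868232 312.00720755] [4.30358708e-04 7.50781343e-01 6.60550212e-01 7.79552027e-04] [ 0.96245911 -0.45927917  0.48760968]
[606.07771282 247.54566724 312.20113237] [5.55990623e-04 7.50741188e-01 6.60595298e-01 1.10107789e-03] [ 0.20621403  1.06695324 -0.17924616]
[ 243   97   23  211 4331] [606.67360564 256.65929451 275.14424995] [592.84144728 188.89443311 265.68736434] [618.93615342 314.06084764 277.57773768] ((606.0261840820312, 251.50379943847656), (125.6805648803711, 12.010478019714355), 82.91808319091797)
```

move_arm(plan=[0.003,0,0.02,0,0,0,0.085,0,0,0.02,0,0,0,0.085,0,0,0.015,0,0,0,0.085,0,0,0.0075,0,0,0,0.085,0,0,0,0,0,0,0.04,0,0,0,0,0,0,0.02,0,0,0,0,0,0,0.005,0,0,0,0,0,0,0.005,0,0,0,0,0,0,0.005,0,0,0,0,0,0,0.005,0,0,0,0,0,0,0.005,0,0,0,0,0,0,0.005], force=70)

```text
time: 4.7
position: [606.1, 251.0, 248.4]
eef_rot: [0.0, 0.751, 0.661, 0.0]
contact_force: [-1.1, -1.1, 5.8]
gripper_width: 0.126
grip_force: 68.5
```

move_arm(plan=[0,0,-0.002,0,0,0,0.005,0,0,-0.002,0,0,0,0.005,0,0,-0.002,0,0,0,0.005,0,0,-0.002,0,0,0,0.005])

```text
time: 5.1
position: [604.8, 250.9, 254.7]
eef_rot: [-0.001, 0.75, 0.661, -0.001]
contact_force: [-2.2, 2.4, -7.6]
gripper_width: 0.124
grip_force: 68.3
```

move_arm(plan=[0,0,-0.002,0,0,0,0.005,0,0,-0.002,0,0,0,0.005,0,0,-0.002,0,0,0,0.005])

```text
time: 5.4
position: [605.4, 250.9, 262.2]
eef_rot: [-0.0, 0.751, 0.661, -0.0]
contact_force: [-5.1, 1.1, -3.5]
gripper_width: 0.126
grip_force: 68.9
```

move_arm(plan=[0,0,-0.002,0,0,0,0.005,0,0,-0.002,0,0,0,0.005,0,0,-0.002,0,0,0,0.005])

```text
time: 5.7
position: [606.2, 250.9, 268.8]
eef_rot: [0.0, 0.751, 0.661, 0.001]
contact_force: [-0.6, 0.1, -3.5]
gripper_width: 0.126
grip_force: 68.9
```

move_arm(plan=[0,0,-0.005,0,0,0,0.005,0,0,-0.01,0,0,0,0.005,0,0,-0.012,0,0,0,0.005,0,0,-0.012,0,0,0,0.005,0,0,-0.012,0,0,0,0.005,0,0,-0.01,0,0,0,0.005,0,0,-0.005,0,0,0,0.005,0,0,0,0,0,0,0.005,0,0,0,0,0,0,0.005,0,0,0,0,0,0,0.005,0,0,0,0,0,0,0.005])

```text
time: 6.8
position: [605.7, 250.8, 333.3]
eef_rot: [-0.0, 0.751, 0.661, -0.0]
contact_force: [-0.6, 0.0, -4.6]
gripper_width: 0.132
grip_force: 68.8
```

Run:
```python
from h import *
im,d=arm.get_image("side");cv2.imwrite("pics/s2.png",im)
im,d=arm.get_image("top");P=cloud(d,arm.get_calibration("top"))
hsv=cv2.cvtColor(im,cv2.COLOR_BGR2HSV)
z=P[...,2];x=P[...,0];y=P[...,1]
q=P[(z>230)&(z<265)&(y<-150)&(y>-250)&(x>655)&(x<720)];print(len(q),q.mean(0),cv2.minAreaRect(q[:,:2].astype(np.float32)))
q=P[(z>8)&(z<17)&(hsv[...,0]<15)&(hsv[...,2]>100)&(y<-130)&(y>-270)&(x>530)&(x<720)];print(len(q),cv2.minAreaRect(q[:,:2].astype(np.float32)))
```

```text
114 [ 682.62083444 -192.58712141  237.72530016] ((679.5411987304688, -188.61801147460938), (50.587711334228516, 45.64982223510742), 84.30508422851562)
491 ((628.0289916992188, -198.80389404296875), (164.71389770507812, 106.7049560546875), 5.152700901031494)
```

View pics/s2.png

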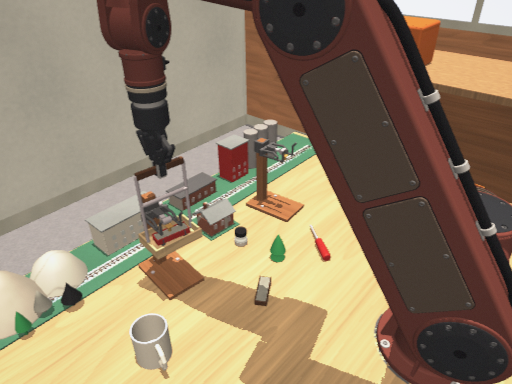

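move_arm(plan=[0,-0.005,0,0,0,0,0.005,0,-0.01,0,0,0,0,0.005,0,-0.015,0,0,0,0,0.005,0,-0.02,0,0,0,0,0.005,0,-0.02,0,0,0,0,0.005,-0.002,-0.02,0,0,0,0,0.005,-0.005,-0.015,0,0,0,0,0.005,-0.01,-0.005,0,0,0,0,0.005,-0.015,0,0,0,0,0,0.005,-0.02,0.002,0,0,0,0,0.005,-0.025,0.004,0,0,0,0,0.005,-0.025,0.004,0,0,0,0,0.005,-0.025,0.004,0,0,0,0,0.005,-0.025,0.004,0,0,0,0,0.005,-0.025,0.004,0,0,0,0,0.005,-0.025,0.004,0,0,0,0,0.005,-0.025,0.003,0,0,0,0,0.005,-0.025,0.003,0,0,0,0,0.005,-0.025,0.003,0,0,0,0,0.005,-0.025,0.003,0,0,0,0,0.005])

```text
time: 8.9
position: [496.2, -42.0, 333.8]
eef_rot: [0.0, 0.751, 0.66, -0.0]
contact_force: [0.7, 0.1, -4.3]
gripper_width: 0.125
grip_force: 68.8
```

move_arm(plan=[-0.025,0.003,0,0,0,-0.022,0.005,-0.025,0.003,0,0,0,-0.022,0.005,-0.025,0.003,0,0,0,-0.022,0.005,-0.025,0.003,0,0,0,-0.022,0.005,-0.025,0.002,0,0,0,-0.022,0.005,-0.025,0.001,0,0,0,-0.022,0.005,-0.025,0.001,0,0,0,-0.022,0.005,-0.02,0,0,0,0,-0.022,0.005,-0.015,0,0,0,0,-0.022,0.005,-0.01,0,0,0,0,0,0.005,-0.005,0,0,0,0,0,0.005,0,0,0,0,0,0,0.005])

```text
time: 10.1
position: [503.6, -266.0, 333.6]
eef_rot: [-0.0, 0.682, 0.731, -0.0]
contact_force: [0.7, 1.0, -4.6]
gripper_width: 0.127
grip_force: 68.8
```

```bash
cat > wb.py <<'E'
from h import *
import sys
c=arm.get_calibration("wrist");s=arm.get_state();im,d=arm.get_image("wrist");cv2.imwrite(f"pics/{sys.argv[1]}.png",im)
print(s["position"],s["eef_rot"])
P=cloud(d,c);z=P[...,2];x=P[...,0];y=P[...,1];np.save("wb.npy",P)
def rect(M,n):
    M=cv2.morphologyEx(M.astype(np.uint8),cv2.MORPH_OPEN,np.ones((3,3)));q=P[M>0]
    if len(q):print(n,len(q),q.mean(0).round(1),q.min(0).round(1),q.max(0).round(1),cv2.minAreaRect(q[:,:2].astype(np.float32)))
nb=(y>-260)&(y<-140)
rect(nb&(x>665)&(x<715)&(z>225)&(z<245),"post")
rect(nb&(x>600)&(x<670)&(z>160)&(z<260),"rods")
rect(nb&(x>550)&(x<600)&(z>160)&(z<270),"tips")
rect((y>-280)&(y<-120)&(x>500)&(x<730)&(z>6)&(z<18),"base")
E
python3 wb.py w3
```

```text
[ 503.64827389 -265.9670192   333.62964345] [-6.18991619e-05  6.82076782e-01  7.31280558e-01 -6.78180022e-05]
post 1317 [ 670.7 -199.1  235. ] [ 665.  -215.6  225.2] [ 683.8 -177.6  239.4] ((673.2678833007812, -196.30731201171875), (17.29069709777832, 37.688724517822266), 5.862674236297607)
rods 6831 [ 643.9 -198.2  222.3] [ 600.  -234.9  160.2] [ 670.  -160.   239.4] ((634.9977416992188, -197.43035888671875), (69.91716766357422, 74.88007354736328), 0.02161935530602932)
tips 1472 [ 588.4 -201.9  221.9] [ 567.  -235.6  200.9] [ 600.  -171.4  248.9] ((585.841552734375, -203.7740020751953), (33.03724670410156, 62.26071548461914), 4.811885356903076)
base 7298 [ 619.7 -196.8   11.6] [ 539.  -259.9    6.5] [ 715.7 -138.6   17.6] ((627.9052124023438, -199.70266723632812), (168.68594360351562, 110.41693115234375), 5.294910907745361)
```

View pics/w3.png

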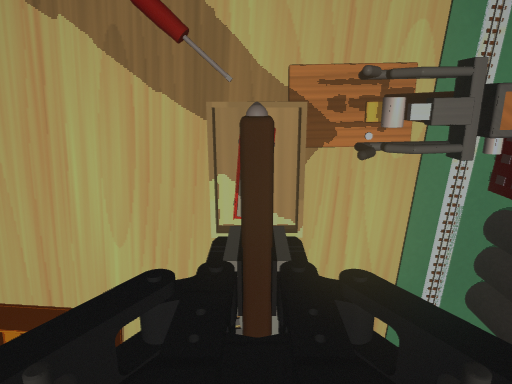

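Run:
```python
from h import *
def loc(P,o,yaw):
    a=np.radians(yaw);d=P[...,:2]-o;return d[...,0]*np.cos(a)+d[...,1]*np.sin(a),-d[...,0]*np.sin(a)+d[...,1]*np.cos(a)
for f,o,yaw in(("w1P.npy",(605.4,249.9),-7.0),("wb.npy",(593.05,-202.9),5.3)):
    P=np.load(f);X,Y=loc(P,o,yaw);z=P[...,2]
    for sg in(-1,1):
        for lo,hi in((-30,-22),(-22,-14),(10,20),(20,30),(30,40),(40,50),(50,60)):
            M=(X>lo)&(X<hi)&(abs(Y-sg*28)<10)&(z>170)&(z<262)
            if M.sum()>8:print(f,sg,lo,hi,M.sum(),"z",np.percentile(z[M],[10,50,95]).round(1),"Y",np.percentile(Y[M],[2,50,98]).round(1),"Xmin",X[M].min().round(1))
    M=(X>76)&(X<105)&(abs(Y)<18)&(z>228)&(z<245);print("post",M.sum(),np.percentile(Y[M],[2,98]),np.percentile(X[M],[2,98]))
    M=(X>62)&(X<77)&(abs(Y)<45)&(z>170)&(z<250);print("xbar",M.sum(),np.percentile(Y[M],[2,98]),np.percentile(z[M],[10,50,95]),np.percentile(X[M],[2,98]))
    M=(X>0)&(X<22)&(abs(Y)<12)&(z>170)&(z<250);print("roller",M.sum(),np.percentile(Y[M],[2,98]),np.percentile(z[M],[50,95]),np.percentile(X[M],[2,98]))
```

```text
w1P.npy -1 -22 -14 52 z [222.4 225.2 227.5] Y [-30.8 -27.9 -25.1] Xmin -21.1
w1P.npy -1 10 20 20 z [198.7 200.3 201.3] Y [-30.5 -28.4 -25.4] Xmin 16.8
w1P.npy -1 20 30 72 z [182.3 203.1 206. ] Y [-31.5 -27.4 -24.6] Xmin 20.3
w1P.npy -1 30 40 74 z [182.1 203.5 205.6] Y [-31.6 -28.4 -24.6] Xmin 30.0
w1P.npy -1 40 50 67 z [182.5 202.4 204.7] Y [-30.5 -27.4 -24.6] Xmin 40.0
w1P.npy -1 50 60 63 z [181.9 201.8 203.6] Y [-30.5 -27.4 -24.6] Xmin 50.7
w1P.npy 1 -22 -14 62 z [221.7 225.9 227.3] Y [24.6 27.2 30.7] Xmin -21.7
w1P.npy 1 10 20 25 z [190.1 199.8 202. ] Y [24.7 27.3 31.3] Xmin 17.4
w1P.npy 1 20 30 100 z [183.3 203.1 205.2] Y [24.6 26.7 30.8] Xmin 20.0
w1P.npy 1 30 40 97 z [182.8 203.1 204.9] Y [24.7 26.5 30.7] Xmin 30.0
w1P.npy 1 40 50 101 z [183.1 202.1 204. ] Y [24.4 26.5 30.8] Xmin 40.2
w1P.npy 1 50 60 97 z [183.2 201.3 203.1] Y [24.5 26.4 31. ] Xmin 50.0
post 1049 [-15.05953558  14.75577922] [ 77.33669627 102.13207875]
xbar 1294 [-35.58156495  35.71013062] [193.94652887 201.8131065  215.70222784] [62.64440256 76.4431146 ]
roller 42 [-9.48271959 10.7547902 ] [199.20493258 203.216
[... 610 characters left out ...]
30. ] Xmin -23.5
wb.npy 1 -22 -14 110 z [243.  246.7 248.6] Y [24.4 27.5 30.8] Xmin -21.9
wb.npy 1 10 20 182 z [215.4 219.  222.3] Y [24.3 27.2 30.9] Xmin 10.0
wb.npy 1 20 30 173 z [218.9 224.1 226.3] Y [24.2 27.  30.8] Xmin 20.2
wb.npy 1 30 40 158 z [203.6 224.4 226.1] Y [24.  26.7 30.3] Xmin 30.0
wb.npy 1 40 50 146 z [220.9 223.5 225. ] Y [24.1 26.7 30.3] Xmin 40.1
wb.npy 1 50 60 154 z [219.8 222.5 224. ] Y [24.  27.1 30.8] Xmin 50.0
post 691 [-17.63432215  17.11863405] [76.24727817 86.75371293]
xbar 3189 [-36.19502757  35.16940965] [210.27696716 222.70505308 236.50138809] [62.36326588 76.17067543]
roller 899 [-10.68726441  10.14763251] [226.05539318 228.87326293] [ 0.41485219 21.30248959]
```

Run:
```python
from h import *
def loc(P,o,yaw):
    a=np.radians(yaw);d=P[...,:2]-o;return d[...,0]*np.cos(a)+d[...,1]*np.sin(a),-d[...,0]*np.sin(a)+d[...,1]*np.cos(a)
for f,o,yaw,h in(("w1P.npy",(605.4,249.9),-7.0,190),("wb.npy",(593.05,-202.9),5.3,211)):
    P=np.load(f);X,Y=loc(P,o,yaw);z=P[...,2]-h
    M=(X>55)&(X<85)&(abs(abs(Y)-25)<8)&(z>20);M2=(X>55)&(X<85)&(abs(abs(Y)-25)<8)&(z>15)
    for m in(M,M2):
        if m.sum():print(f,m.sum(),np.percentile(X[m],[2,10,50,90,98]).round(1),np.percentile(z[m],[10,50,90]).round(1))
P=np.load("wb.npy");X,Y=loc(P,(503.65,-265.97),4.0);z=P[...,2]
M=(abs(X)<70)&(abs(Y)<90)&(z>150)&(z<180)
q=np.c_[X[M],Y[M],z[M]];print(M.sum(),np.percentile(q,[1,50,99],axis=0).round(1));
l=[np.median(z[M&(X>a)&(X<b)&(Y>0)]) for a,b in((-60,-38),(38,60))];print("rim z left/right",l)
M=(abs(X)<15)&(Y>10)&(Y<75)&(z>270)
print("grip",np.percentile(X[M],[2,50,98]),np.percentile(z[M],[50,95]),Y[M].max())
```

```text
w1P.npy 42 [73.4 74.  78.5 83.5 84.7] [23.9 25.1 25.7]
w1P.npy 48 [73.3 73.7 77.9 83.3 84.7] [20.  25.  25.6]
wb.npy 104 [72.4 73.4 77.3 82.5 84.2] [22.2 24.8 25.8]
wb.npy 127 [72.4 73.  75.9 82.3 84.2] [18.3 24.6 25.8]
4553 [[-44.5 -63.3 150. ]
 [-16.    5.7 169.5]
 [ 44.9  63.3 173.6]]
rim z left/right [np.float64(170.19907459060255), np.float64(170.05818225974727)]
grip [-14.28368308   0.58377355  14.34669772] [409.69074802 430.61296722] 65.13998375037954
```

move_arm(plan=[0.005,0,0,0,0,-0.023,0.005,0.01,0,0,0,0,0,0.005,0.015,0,0,0,0,0,0.005,0.015,0.003,0,0,0,0,0.005,0.007,0.005,0,0,0,0,0.005,0.003,0.01,0,0,0,0,0.005,0,0.015,0,0,0,0,0.005,0,0.015,0,0,0,0,0.005,0,0.015,0,0,0,0,0.005,0,0.015,0,0,0,0,0.005,0,0.01,0,0,0,0,0.005,0,0.005,0,0,0,0,0.005,0,0.002,0,0,0,0,0.005,0,0,0,0,0,0,0.005,0,0,0,0,0,0,0.005])

```text
time: 11.65
position: [593.1, -201.6, 333.9]
eef_rot: [-0.0, 0.673, 0.739, -0.0]
contact_force: [1.3, -0.6, -4.6]
gripper_width: 0.13
grip_force: 68.8
```

Run:
```python
from h import *
c=arm.get_calibration("wrist");s=arm.get_state();im,d=arm.get_image("wrist");cv2.imwrite("pics/w4.png",im)
print(s["position"],s["eef_rot"],s["contact_force"])
a=np.radians(5.3);P=cloud(d,c);D=P[...,:2]-s["position"][:2];X=D[...,0]*np.cos(a)+D[...,1]*np.sin(a);Y=-D[...,0]*np.sin(a)+D[...,1]*np.cos(a);z=P[...,2]
def pr(n,M):print(n,M.sum(),np.percentile(X[M],[2,50,98]).round(1),np.percentile(Y[M],[2,50,98]).round(1),np.percentile(z[M],[50,98]).round(1))
pr("rod+",(X>15)&(X<60)&(abs(Y-28)<10)&(z>200)&(z<250))
pr("tip+",(X>-32)&(X<-14)&(abs(Y-28)<10)&(z>230)&(z<260))
pr("xbar",(X>60)&(X<85)&(abs(Y-25)<8)&(z>231)&(z<250))
pr("tray",(abs(X)<70)&(Y>30)&(Y<90)&(z>160)&(z<180))
pr("post",(X>70)&(X<110)&(abs(Y)<25)&(z>228)&(z<245))
```

```text
[ 593.10443043 -201.59896381  333.88486515] [-2.37617935e-05  6.73169553e-01  7.39488165e-01 -7.59497717e-05] [ 1.30953375 -0.58304294 -4.62470583]
rod+ 683 [16.3 37.4 58.9] [23.5 27.7 29.6] [223.  226.2]
tip+ 131 [-22.8 -18.  -14.1] [23.7 27.2 30. ] [246.  248.7]
xbar 9 [75.1 79.4 83.4] [17.  17.1 17.3] [233.5 234.5]
tray 1014 [-44.5   4.4  44.6] [31.4 58.9 63.3] [170.7 172.9]
post 2397 [ 72.7  88.3 105.4] [-19.6  -0.5  17. ] [236.4 237.8]
```

View pics/w4.png

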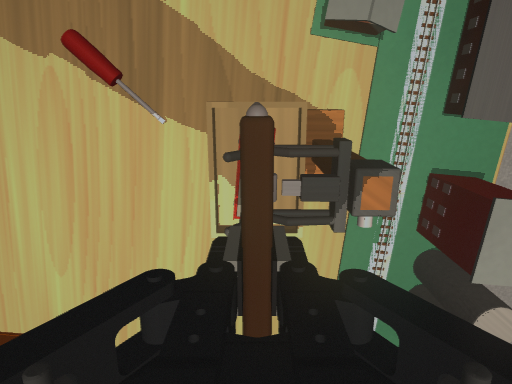

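move_arm(plan=[0,0,0.004,0,0,0,0.005,0,0,0.006,0,0,0,0.005,0,0,0.006,0,0,0,0.005,0,0,0.006,0,0,0,0.005,0,0,0.006,0,0,0,0.005,0,0,0.004,0,0,0,0.005,0,0,0.003,0,0,0,0.005,0,0,0.002,0,0,0,0.005,0,0,0,0,0,0,0.005])

```text
time: 12.6
position: [593.3, -201.5, 296.6]
eef_rot: [-0.0, 0.673, 0.74, -0.0]
contact_force: [0.0, 0.1, -4.4]
gripper_width: 0.13
grip_force: 68.8
```

move_arm(plan=[0,0,0.002,0,0,0,0.005,0,0,0.002,0,0,0,0.005,0,0,0.001,0,0,0,0.005,0,0,0,0,0,0,0.005])

```text
time: 13.0
position: [593.3, -201.5, 291.7]
eef_rot: [-0.0, 0.673, 0.74, -0.0]
contact_force: [0.6, -0.2, -4.7]
gripper_width: 0.125
grip_force: 68.8
```

move_arm(plan=[0,0,0.001,0,0,0,0.005,0,0,0.001,0,0,0,0.005,0,0,0.001,0,0,0,0.005])

```text
time: 13.3
position: [593.0, -201.6, 289.0]
eef_rot: [-0.0, 0.673, 0.74, -0.0]
contact_force: [-4.4, 0.1, 0.2]
gripper_width: 0.123
grip_force: 69.5
```

move_arm(plan=[0,0,0.001,0,0,0,0.005,0,0,0.001,0,0,0,0.005])

```text
time: 13.5
position: [592.7, -201.6, 286.9]
eef_rot: [-0.0, 0.673, 0.739, -0.0]
contact_force: [-4.8, 0.1, 0.2]
gripper_width: 0.128
grip_force: 69.4
```

move_arm(plan=[0,0,0.001,0,0,0,0.005,0,0,0.001,0,0,0,0.005])

```text
time: 13.7
position: [592.5, -201.6, 284.6]
eef_rot: [-0.001, 0.673, 0.739, -0.001]
contact_force: [-4.6, -0.4, -1.9]
gripper_width: 0.124
grip_force: 69.2
```

move_arm(plan=[0,0,0.001,0,0,0,0.005,0,0,0.001,0,0,0,0.005])

```text
time: 13.9
position: [592.3, -201.6, 282.3]
eef_rot: [-0.001, 0.673, 0.739, -0.001]
contact_force: [-5.4, -0.8, -2.0]
gripper_width: 0.124
grip_force: 69.1
```

move_arm(plan=[0,0,0.001,0,0,0,0.005,0,0,0.001,0,0,0,0.005,0,0,0.001,0,0,0,0.005])

```text
time: 14.2
position: [592.3, -201.6, 279.1]
eef_rot: [-0.001, 0.673, 0.739, -0.001]
contact_force: [-5.5, -0.4, -4.8]
gripper_width: 0.13
grip_force: 68.9
```

move_arm(plan=[0,0,0.001,0,0,0,0.005,0,0,0.001,0,0,0,0.005,0,0,0.001,0,0,0,0.005])

```text
time: 14.5
position: [592.2, -201.6, 275.9]
eef_rot: [-0.001, 0.673, 0.739, -0.001]
contact_force: [-4.3, -1.5, -5.5]
gripper_width: 0.126
grip_force: 68.6
```

move_arm(plan=[0,0,0.001,0,0,0,0.005,0,0,0.001,0,0,0,0.005,0,0,0.001,0,0,0,0.005])

```text
time: 14.8
position: [592.2, -201.6, 272.7]
eef_rot: [-0.001, 0.673, 0.739, -0.001]
contact_force: [-5.2, -0.4, -6.8]
gripper_width: 0.124
grip_force: 68.5
```

move_arm(plan=[0,0,0.001,0,0,0,0.005,0,0,0,0,0,0,0.005])

```text
time: 15.0
position: [592.3, -201.5, 271.6]
eef_rot: [-0.001, 0.673, 0.739, -0.001]
contact_force: [-6.3, -0.1, -8.1]
gripper_width: 0.13
grip_force: 68.3
```

move_arm(plan=[0,0,0.001,0,0,0,0.005,0,0,0,0,0,0,0.005])

```text
time: 15.2
position: [592.7, -201.5, 271.0]
eef_rot: [-0.001, 0.673, 0.739, -0.0]
contact_force: [-5.1, -1.1, -8.5]
gripper_width: 0.127
grip_force: 68.2
```

move_arm(plan=[0,0,0.001,0,0,0,0.005,0,0,0,0,0,0,0.005])

```text
time: 15.4
position: [593.1, -201.5, 270.4]
eef_rot: [-0.0, 0.673, 0.74, -0.0]
contact_force: [-3.8, -0.7, -8.4]
gripper_width: 0.127
grip_force: 68.1
```

move_arm(plan=[0,0,0.0005,0,0,0,0.005,0,0,0,0,0,0,0.005])

```text
time: 15.6
position: [593.3, -201.5, 270.2]
eef_rot: [-0.0, 0.673, 0.74, -0.0]
contact_force: [-4.7, -0.9, -8.1]
gripper_width: 0.125
grip_force: 68.2
```

move_arm(plan=[0,0,0.0005,0,0,0,0.005,0,0,0,0,0,0,0.005])

```text
time: 15.8
position: [593.5, -201.5, 269.9]
eef_rot: [0.0, 0.673, 0.74, 0.0]
contact_force: [-4.0, -1.0, -8.3]
gripper_width: 0.128
grip_force: 68.3
```

move_arm(plan=[0,0,0.0005,0,0,0,0.005,0,0,0,0,0,0,0.005])

```text
time: 16.0
position: [593.6, -201.5, 269.6]
eef_rot: [0.0, 0.673, 0.74, 0.0]
contact_force: [-3.2, -0.6, -6.0]
gripper_width: 0.124
grip_force: 68.6
```

move_arm(plan=[0,0,0.0005,0,0,0,0.005,0,0,0,0,0,0,0.005])

```text
time: 16.2
position: [593.7, -201.6, 269.5]
eef_rot: [0.001, 0.673, 0.74, 0.0]
contact_force: [-2.7, -0.4, -1.3]
gripper_width: 0.125
grip_force: 69.3
```

move_arm(plan=[0,0,0.0005,0,0,0,0.005,0,0,0,0,0,0,0.005,0,0,0,0,0,0,0.005,0,0,0,0,0,0,0.005])

```text
time: 16.6
position: [593.8, -201.6, 269.3]
eef_rot: [0.001, 0.673, 0.74, 0.0]
contact_force: [-4.4, 1.5, 6.1]
gripper_width: 0.126
grip_force: 70.3
```

move_arm(plan=[0,0,0,0,0,0,0.005,0,0,-0.0005,0,0,0,0.005,0,0,0,0,0,0,0.016,0,0,0,0,0,0,0.02,0,0,0,0,0,0,0.03,0,0,0,0,0,0,0.045,0,0,0,0,0,0,0.06,0,0,0,0,0,0,0.06,0,0,0,0,0,0,0.06])

```text
time: 17.5
position: [593.4, -201.5, 268.8]
eef_rot: [0.0, 0.673, 0.74, 0.0]
contact_force: [-0.3, -0.0, -0.3]
gripper_width: 0.702
grip_force: 0.0
```

Run:
```python
from h import *
im,d=arm.get_image("side");s=arm.get_state();print(s["position"],s["contact_force"],s["gripper_width"])
cv2.imwrite("pics/s3.png",cv2.resize(im[100:290,200:400],None,fx=3,fy=3))
c=arm.get_calibration("wrist");im,d=arm.get_image("wrist");P=cloud(d,c);D=P[...,:2]-s["position"][:2];a=np.radians(5.3)
X=D[...,0]*np.cos(a)+D[...,1]*np.sin(a);Y=-D[...,0]*np.sin(a)+D[...,1]*np.cos(a);z=P[...,2]
for n,M in(("tray",(abs(X)<70)&(Y>30)&(Y<90)&(z>90)&(z<120)),("grip",(abs(X)<20)&(Y>20)&(Y<58)&(z>275)&(z<310))):
    print(n,M.sum(),np.percentile(X[M],[2,50,98]).round(1),np.percentile(z[M],[50,98]).round(1))
```

```text
[ 593.40551095 -201.53669743  268.78601753] [-0.39895721  0.61439439  0.44269264] 0.7025488418564978
tray 1104 [-43.6  10.6  45.2] [106.3 108.7]
grip 3507 [-6.6 -0.8  4.8] [296.2 297.6]
```

View pics/s3.png

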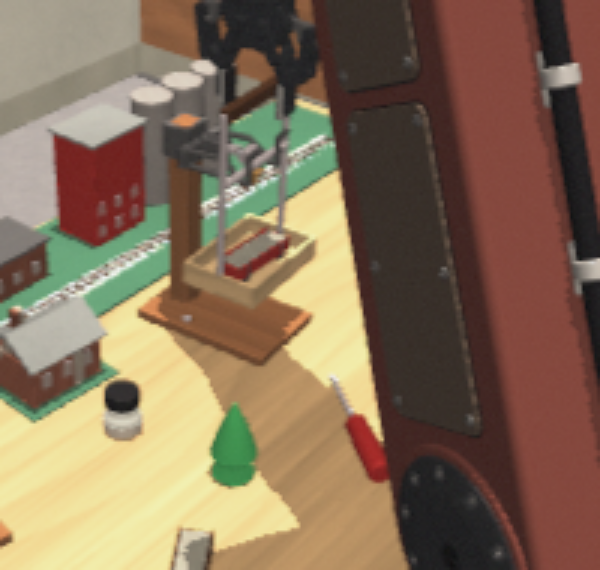

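move_arm(plan=[0,0,0,0,0,0,0.085,0,0,0,0,0,0,0.085,0,0,-0.005,0,0,0,0.085,0,0,-0.015,0,0,0,0.085,0,0,-0.02,0,0,0,0.085,0,0,-0.02,0,0,0,0.085,0,0,-0.02,0,0,0,0.085,0,0,0,0,0,0,0.085,0,0,0,0,0,0,0.085,0,0,0,0,0,0,0.085,0,0,0,0,0,0,0.085,0,0,0,0,0,0,0.085,0,0,0,0,0,0,0.085,0,0,0,0,0,0,0.085,0,0,0,0,0,0,0.085])

```text
time: 19.1
position: [593.4, -201.5, 348.8]
eef_rot: [-0.0, 0.673, 0.74, -0.0]
contact_force: [-0.1, -0.6, 0.1]
gripper_width: 1.0
grip_force: 0.0
```

Run:
```python
from h import *
for i in range(2):
    s=arm.get_state();c=arm.get_calibration("wrist");im,d=arm.get_image("wrist");P=cloud(d,c);D=P[...,:2]-s["position"][:2];a=np.radians(5.3)
    X=D[...,0]*np.cos(a)+D[...,1]*np.sin(a);Y=-D[...,0]*np.sin(a)+D[...,1]*np.cos(a);z=P[...,2]
    for n,M in(("tray",(abs(X)<70)&(Y>30)&(Y<90)&(z>90)&(z<120)),("grip",(abs(X)<20)&(Y>20)&(Y<58)&(z>275)&(z<310))):
        print(n,M.sum(),np.percentile(X[M],[2,50,98]).round(1),np.percentile(z[M],[50,98]).round(1))
print(arm.sign_off())
```

```text
tray 678 [-43.5  12.2  45.3] [106.3 108.9]
grip 1323 [-6.8 -1.   4.9] [296.2 297.7]
tray 702 [-43.5  12.1  45.3] [106.2 109.2]
grip 1323 [-6.8 -1.   4.9] [296.2 297.6]
the job is handed in; nothing more can be done
None
```

The caddy, with the wagon still in it, now hangs level and fully seated on post_b, free of the hand, and the job was handed in after about 19 s; the sign-off returned no verdict.

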